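# Roll-test two seam rollers and put them away

### The job

Two alike wooden seam rollers stand in the grey two-pocket caddy: take each by its handle, press it lightly on the flat metal plate (never harder than 14 N) and roll it slowly along the plate one way for a full turn of its barrel while feeling whether it lifts and drops. Do not roll it back. Hang the one that runs true in the pocket of the wooden stand and the one that wobbles in the pocket of the brown box, each upright with its flange resting flat on the rim, and do not shift the other things on the table.

Things in the scene. Friction and masses are not known exactly. Their poses are not given: they have to be found in the camera images.
- roller_a: One of two alike upright hand rollers, about 0.3 kg. One, not told which, has its barrel bored 1.5 mm off centre: it lifts 3 mm per turn. Origin: 22 mm below the axle (bottom of a true barrel); z up the handle, x rolling direction, y axle. Barrel 44 mm diameter, 30 wide; fork 42 (y) x 22 (x) mm. Flange 74 (x) x 64 (y) x 6 mm, underside 62 mm above the origin.
- roller_b: One of two alike upright hand rollers, about 0.3 kg. One, not told which, has its barrel bored 1.5 mm off centre: it lifts 3 mm per turn. Origin: 22 mm below the axle (bottom of a true barrel); z up the handle, x rolling direction, y axle. Barrel 44 mm diameter, 30 wide; fork 42 (y) x 22 (x) mm. Flange 74 (x) x 64 (y) x 6 mm, underside 62 mm above the origin.
- roller_a_grip (a point): Point on the centre line of roller_a's square handle (26 x 26 mm, 68 to 135 mm above the roller's origin), 108 mm above the origin; grip here from above, best on the two faces along the axle (fingers closing along y), so that it cannot lean sideways. Fork and barrel slide up by 12 mm against a spring in the handle: 2 N to start, then 2 N more per mm, so the force tells how far it is pushed in.
- roller_b_grip (a point): Point on the centre line of roller_b's square handle (26 x 26 mm, 68 to 135 mm above the roller's origin), 108 mm above the origin; grip here from above, best on the two faces along the axle (fingers closing along y), so that it cannot lean sideways. Fork and barrel slide up by 12 mm against a spring in the handle: 2 N to start, then 2 N more per mm, so the force tells how far it is pushed in.
- roller_a_tag (a point): The same point as roller_a's origin, for the judging only: built 0.1 mm above it in the roller with the off-centre barrel and exactly at it in the true one, far too little to be read from the poses.
- roller_b_tag (a point): The same point as roller_b's origin, for the judging only: built 0.1 mm above it in the roller with the off-centre barrel and exactly at it in the true one, far too little to be read from the poses.
- roller_a_turn (a joint): Angle (rad) of the barrel of roller_a about its axle, positive about the tool's +y; within 0.4 of zero at the start. 44 mm barrel: one turn is 138 mm of travel; it turns with slight friction (about 0.3 N at the rim) and stays where it is left.
- roller_b_turn (a joint): Angle (rad) of the barrel of roller_b about its axle, positive about the tool's +y; within 0.4 of zero at the start. 44 mm barrel: one turn is 138 mm of travel; it turns with slight friction (about 0.3 N at the rim) and stays where it is left.
- plate: Fixed flat aluminium plate, 280 mm long (its x) and 110 mm wide (its y); its flat top is 30 mm above its origin (centre of the underside, which lies a little below the table top).
- caddy: Fixed grey plastic block, 78 (x) x 150 (y) x 75 mm high, with two pockets 50 (x) x 54 (y) mm at y = -40 and +40 mm, in which the rollers hang at the start with their x along its y. Origin: centre of the underside.
- stand: Fixed light-wood stand for the roller that runs true: a 78 (x) x 74 (y) mm pocket box on a wider foot board, 120 x 124 x 10 mm. Pocket 54 (x) x 50 (y) mm in the middle, rim 75 mm above the origin (centre of the underside). A seated roller has its x along the stand's x, either way round, and its origin 13 mm above the stand's.
- repair_box: Fixed plain brown cardboard-faced box for the roller that wobbles: 116 (x) x 124 (y) x 75 mm high, one pocket 54 (x) x 50 (y) mm in the middle, rim 75 mm above the origin (centre of the underside). A seated roller has its x along the box's x, either way round, and its origin 13 mm above the box's.
- stain_jar: Bystander: small jar, 48 mm diameter, 60 mm high. Origin: centre of the underside.
- soap: Bystander: white bar of soap, 50 x 75 x 28 mm. Origin: centre of the underside.
- softener: Bystander: white bottle, 68 mm diameter, 170 mm high. Origin: centre of the underside.
- mug: Bystander: white mug, 72 mm diameter, 85 mm high. Origin: centre of the underside.

How it is judged:
By the outcome, as a careful person would: the job done as asked, in the order asked, and still so for the second after the job is handed in, with the robot touching nothing.
It also fails if it takes over 72 s, if anything falls off the work surface, if the arm or the gripper's body presses on something with over 40 N, if the wrist force passes 120 N, or if a joint passes its speed limit or range.

### The arm

A 7-joint arm with a two-finger parallel gripper is mounted at the origin on the work surface. World frame = base frame: x ahead of the robot, y to its left, z up, the work surface at z = 0. Lengths are in m, angles in rad, forces in N, time in s.
With the tool pointing down it reaches from about 0.4 to 0.85 m from the base axis. Payload 10.4 kg.
Tool frame: the origin (TCP) lies at the very end of the fingers, on their centre line; the grasp point (between the pads) lies r.tcp_to_grasp behind it (r.tcp_to_grasp is the distance from the TCP to the grasp point, in m); z points along the fingers, y is the line along which they close (so a half turn about z gives the same grasp; the last joint's range is limited). The gripper opens to 87 mm and grips with 3 to 60 N. Pads are 19 mm wide; open, the fingers measure 117 mm over their backs; the gripper's body (75 mm by 190 mm) begins 51 mm behind the grasp point.
Start: joints at [1.247, 0.332, -0.065, 1.46, 0.022, 1.35, -0.088], TCP at [0.185, -0.597, 0.223] pointing down, gripper open.
Joint ranges: [-2.6, 2.6], [-0.5, 2.12], [-1.47, 1.34], [0.16, 2.42], [-1.27, 4.41], [0.06, 2.06], [-2.6, 2.6]. Speed limits (rad/s): [2.22, 2.22, 2.79, 2.79, 3.14, 3.14, 3.14].

### API

Orientations are given as a unit quaternion [x, y, z, w].
In Python, from bench import monitor, cams, ticket, r gives the robot as it stands.
- The arm moves only by the shell command python3 -m crank 'ROWS' [OPENING] [FORCE]. ROWS is a JSON object whose one key "steps" holds a list of rows, each a list of 2 entries, a list of its own where there are three numbers: the shift along the world's x, y, z in units of 25 mm (1.0 is 25 mm), then the turn, a rotation vector about the world's x, y, z in units of 5 degrees (1.0 is 5 degrees). In form: {"steps": [[[x, y, z], [ax, ay, az]], ...]}. A call has 1 to 10 rows; each row shifts and turns the commanded pose from where the row before left it; what a row does not reach is not made up. A row lasts 1/12 s, in which the tool goes at most 41.7 mm and 7.16 degrees, less where a joint would pass 70% of its speed; a pose out of reach is approached as far as the arm can. A call is refused whole if a number of a shift passes 1 or a number of a turn 1, either way. A call with a gripper value outside its range is refused whole. OPENING is the finger opening in mm, from 0 to 87, set as the call begins (- or left out, the last holds). The fingers move at their own pace and stop on an object; FORCE is the grip in N (left out, the last holds). Time passes only in rows, so rows that do not move let the fingers close. It gives the time, the measured TCP pose, the force, the opening and the grip force at its end, in the units of the state.
- monitor.read_state(): the state, without advancing time (a new reading comes with each control period).
- cams.camera(name): name is "side" or "top" or "wrist"; returns a dict with "pixels" (420x560x3 uint8, blue, green, red), "z_map" (420x560 float32, m along the optical axis (not along the pixel's ray), 0 where there is no reading), "vfov" (degrees; the focal length in pixels is half the picture's height over the tangent of half this angle, whatever the lens; pixels are square), "cx", "cy" (the principal point, pixels), "T" (4x4, takes a point from camera to world coordinates). Camera axes: x right, y up, looking along -z (the intrinsics and any distortion apply to the point x, -y, -z); pixel columns grow to the right and rows downward; lengths in m; the calibration is good to about 2 mm. A picture is of the moment at which its call begins.
- ticket.close_job(): hands the job in; it is judged then, once.
The state is a dict: "time": time; "joint_positions": joint angles; "joint_vel": joint speeds; "joint_torque": joint torques, N m; "ee_pos": TCP position; "eef_rot": TCP orientation; "ft_force": force on the tool from outside, world axes, zero at the start; "torque": the same for the moment, N m; "width": finger opening in m; "grip_force": force on a finger pad.
Only numpy, scipy, OpenCV 4.12 (cv2) and the standard library are available. Lean on these libraries where they do the work, as an engineer would, in place of code of your own. Each camera call takes 0.05 s, during which the arm holds its last target. There are 200 camera calls.

## Working session

There is one attempt and no reset: what is moved stays moved. The work goes in short steps, Python scripts to look and compute and a shell command to move; the robot and the scene stay as the last step left them, time stands still between calls to the robot, and variables do not carry over. Pictures are saved under pics/ and viewed, at most 10 in all, crops included, and the job is handed in when it is done.

```bash
ls; mkdir -p pics; cat > h.py <<'E'
import numpy as np, cv2
from bench import monitor, cams, ticket, r
def cloud(c):
    h,w=c["z_map"].shape; f=h/2/np.tan(np.radians(c["vfov"])/2)
    v,u=np.mgrid[:h,:w]; z=c["z_map"]
    P=np.stack([(u-c["cx"])/f*z,-(v-c["cy"])/f*z,-z,np.ones_like(z)],-1)@c["T"].T
    P=P[...,:3]; P[z<=0]=np.nan
    return P
def st():
    s=monitor.read_state(); print({k:np.round(s[k],4).tolist() for k in ("time","joint_positions","ee_pos","eef_rot","ft_force","width","grip_force")})
E
python3 - <<'E'
from h import *
st(); print(r.tcp_to_grasp)
for n in ("top","side"):
    c=cams.camera(n); cv2.imwrite(f"pics/{n}0.png",c["pixels"]); np.savez(f"{n}0.npz",**c)
    print(n,c["vfov"],c["cx"],c["cy"],np.round(c["T"],3).tolist(),[k for k in c])
E
```

```text
pics
{'time': 0.0, 'joint_positions': [1.2474, 0.3329, -0.0647, 1.4609, 0.0216, 1.3499, -0.0885], 'ee_pos': [0.185, -0.5966, 0.2218], 'eef_rot': [0.9887, 0.1498, -0.0001, -0.0007], 'ft_force': [0.2039, -0.7184, -0.3225], 'width': 0.0869, 'grip_force': 0.0}
0.0187
top 50.99131102432863 276.77972209325213 217.77171843223965 [[-0.001, 0.983, -0.185, 0.379], [-1.0, -0.005, -0.017, -0.017], [-0.018, 0.185, 0.983, 0.99], [0.0, 0.0, 0.0, 1.0]] ['pixels', 'z_map', 'vfov', 'cx', 'cy', 'T']
side 53.816420458778374 289.05069535886224 212.37380499375297 [[-0.807, 0.442, -0.392, 0.198], [-0.591, -0.581, 0.56, 0.501], [0.019, 0.683, 0.73, 0.796], [0.0, 0.0, 0.0, 1.0]] ['pixels', 'z_map', 'vfov', 'cx', 'cy', 'T']
```

View pics/top0.png

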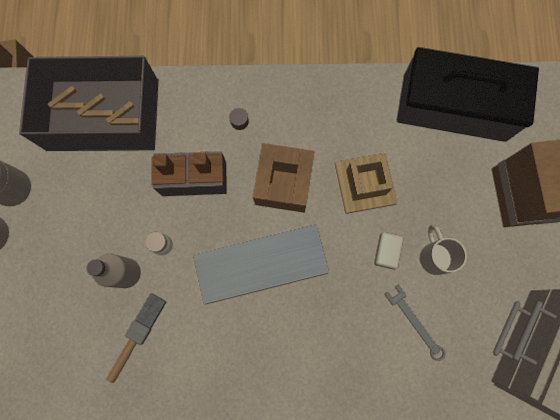

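View pics/side0.png

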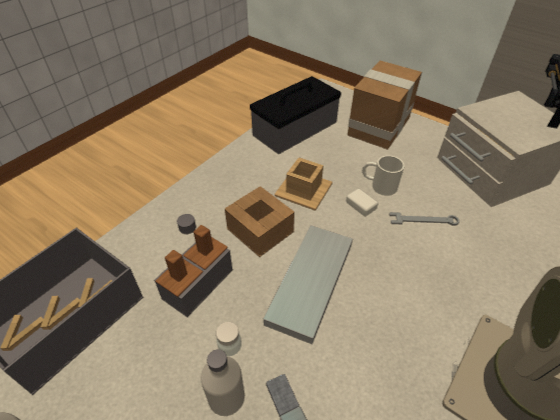

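The top view shows the caddy with both handles at (163,160) and (201,158), the brown box at (284,177), the stand at (366,182), the plate at (261,264), and the jar, bottle, soap and mug around them. The side view shows the same things. Next I fit their geometry from both depth clouds.

```bash
cat > fit.py <<'E'
from h import *
def rect(p):
    (cx,cy),(w,h),a=cv2.minAreaRect((p[:,:2]*1000).astype(np.float32))
    return f"c=({cx:.1f},{cy:.1f}) size {w:.1f}x{h:.1f} ang {a:.1f} n={len(p)} zmed {np.median(p[:,2])*1000:.1f}"
def go(P,reg,zlo,zhi,name):
    x0,x1,y0,y1=reg
    m=(P[...,0]>x0)&(P[...,0]<x1)&(P[...,1]>y0)&(P[...,1]<y1)&(P[...,2]>zlo)&(P[...,2]<zhi)
    m=m.astype(np.uint8)
    n,l,s,_=cv2.connectedComponentsWithStats(m)
    for i in range(1,n):
        if s[i,4]>25: print("  ",name,rect(P[l==i]),"px",s[i,:4].tolist())
if __name__=="__main__":
  for n in ("top","side"):
    P=cloud(dict(np.load(f"{n}0.npz"))); print(n)
    for nm,z in (("table",(-.01,.01)),):
        print("   table z",np.nanmedian(P[...,2][(abs(P[...,2])<.015)]))
    R=(0.2,0.8,-0.35,0.4)
    go(P,R,.012,.040,"plate/low"); go(P,R,.066,.084,"rim"); go(P,R,.084,.1,"flange"); go(P,R,.138,.165,"handletop")
E
python3 fit.py
```

```text
top
   table z 0.0007318786658641052
   plate/low c=(786.7,-314.4) size 71.6x7.0 ang 75.0 n=174 zmed 26.5 px [397, 114, 34, 13]
   plate/low c=(791.1,357.3) size 72.8x17.3 ang 89.7 n=204 zmed 35.8 px [106, 116, 33, 9]
   plate/low c=(740.9,329.3) size 58.5x129.5 ang 32.0 n=306 zmed 26.3 px [103, 116, 52, 33]
   plate/low c=(789.0,90.0) size 42.1x21.6 ang 89.3 n=177 zmed 29.4 px [229, 116, 19, 13]
   plate/low c=(629.8,177.0) size 67.5x167.3 ang 28.7 n=270 zmed 26.4 px [158, 158, 68, 37]
   plate/low c=(670.0,-10.2) size 28.0x62.1 ang 22.6 n=103 zmed 25.3 px [271, 166, 26, 17]
   plate/low c=(624.8,-190.1) size 120.0x61.0 ang 58.0 n=195 zmed 22.9 px [344, 167, 46, 35]
   plate/low c=(664.6,-214.5) size 60.3x30.1 ang 57.6 n=124 zmed 24.9 px [357, 166, 25, 18]
   plate/low c=(587.5,-4.6) size 114.1x2.0 ang 81.1 n=131 zmed 25.9 px [254, 201, 51, 11]
   plate/low c=(459.7,36.0) size 110.3x280.2 ang 13.9 n=6473 zmed 27.9 px [193, 224, 136, 80]
   plate/low c=(485.9,-330.9) size 30.6x98.3 ang 89.8 n=192 zmed 25.8 px [420, 228, 20, 46]
   plate/low c=(501.3,250.8) size 27.0x47.0 ang 69.0 n=1
[... 3886 characters left out ...]
e c=(653.0,159.2) size 33.9x17.4 ang 49.5 n=73 zmed 92.5 px [197, 245, 17, 11]
   flange c=(772.6,294.7) size 1.4x53.8 ang 89.8 n=46 zmed 91.6 px [109, 257, 17, 14]
   flange c=(650.8,239.7) size 34.0x18.3 ang 46.3 n=77 zmed 92.1 px [170, 271, 18, 11]
   flange c=(729.0,345.3) size 109.2x4.6 ang 89.6 n=306 zmed 91.8 px [85, 272, 49, 42]
   flange c=(422.6,351.1) size 65.5x26.9 ang 57.2 n=139 zmed 92.2 px [204, 377, 39, 25]
   handletop c=(658.1,154.7) size 26.7x25.4 ang 4.2 n=165 zmed 147.8 px [194, 225, 17, 15]
   handletop c=(655.9,234.7) size 26.6x26.1 ang 0.2 n=189 zmed 147.7 px [165, 250, 18, 16]
   handletop c=(432.4,345.1) size 29.2x12.4 ang 54.4 n=109 zmed 149.1 px [209, 359, 19, 17]
```

```bash
python3 - <<'E'
from h import *
for n in ("top","side"):
    P=cloud(dict(np.load(f"{n}0.npz"))).reshape(-1,3)
    print(n)
    for nm,(a,b,c,d) in dict(blackbin=(.66,.95,.18,.55),toolbox=(.7,1,-.55,-.2),right=(.0,1,-1,-.36)).items():
        m=(P[:,0]>a)&(P[:,0]<b)&(P[:,1]>c)&(P[:,1]<d)&(P[:,2]>.05)
        if nm=="blackbin": m&=~((P[:,0]<.71)&(P[:,1]<.28))
        q=P[m]; 
        if len(q): print(nm,len(q),np.round(np.percentile(q,[0,2,50,98,100],axis=0),3).tolist())
    # height map right
    for x in np.arange(.05,.8,.05):
        print("%.2f"%x,[ "%.2f"%(P[(abs(P[:,0]-x)<.025)&(abs(P[:,1]-y)<.025)][:,2].max(initial=-9)) for y in np.arange(-.7,-.1,.05)])
E
```

```text
top
blackbin 5125 [[0.728, 0.289, 0.05], [0.73, 0.289, 0.052], [0.832, 0.436, 0.087], [0.908, 0.547, 0.112], [0.912, 0.55, 0.115]]
toolbox 8979 [[0.74, -0.55, 0.05], [0.746, -0.539, 0.056], [0.815, -0.411, 0.117], [0.903, -0.287, 0.151], [0.92, -0.278, 0.157]]
right 16175 [[0.152, -0.603, 0.05], [0.206, -0.543, 0.055], [0.621, -0.487, 0.118], [0.883, -0.368, 0.181], [0.909, -0.36, 0.185]]
0.05 ['-9.00', '-9.00', '-9.00', '-9.00', '-9.00', '-9.00', '-9.00', '-9.00', '-9.00', '-9.00', '-9.00', '-9.00']
0.10 ['-9.00', '-9.00', '-9.00', '-9.00', '-9.00', '-9.00', '-9.00', '-9.00', '-9.00', '-9.00', '-9.00', '-9.00']
0.15 ['-9.00', '-9.00', '0.01', '0.10', '0.12', '0.01', '0.01', '0.01', '0.01', '0.01', '0.01', '0.01']
0.20 ['-9.00', '-9.00', '-9.00', '-9.00', '0.18', '0.18', '0.01', '0.01', '0.01', '0.01', '0.01', '0.01']
0.25 ['-9.00', '-9.00', '-9.00', '-9.00', '0.18', '0.18', '0.01', '0.01', '0.01', '0.01', '0.01', '0.01']
0.30 ['-9.00', '-9.00', '-9.00', '-9.00', '0.18', '0.17', '0.01', '0.01', '0.01', '0.01', '0.01', '0.01']
0.35 ['-9.00', '-9.00', '-9.00', '0.15', '0.17', '0.15', '
[... 2105 characters left out ...]
'0.00', '0.00', '0.00', '0.00', '0.00', '0.09', '0.09', '0.09', '0.03', '0.03', '0.00']
0.50 ['0.00', '0.00', '0.00', '0.00', '0.01', '-9.00', '0.09', '0.09', '0.09', '0.03', '0.03', '0.00']
0.55 ['0.17', '0.17', '0.18', '0.17', '0.17', '0.00', '0.01', '0.07', '0.00', '0.01', '0.00', '0.01']
0.60 ['0.17', '0.17', '0.18', '0.17', '0.17', '0.00', '0.00', '0.00', '0.00', '0.08', '0.08', '0.08']
0.65 ['0.17', '0.17', '0.18', '0.18', '0.17', '0.01', '0.00', '0.01', '0.00', '0.08', '0.08', '0.08']
0.70 ['0.17', '0.17', '0.17', '0.17', '0.17', '0.00', '0.01', '0.01', '0.00', '0.08', '0.08', '0.01']
0.75 ['0.00', '0.00', '0.00', '0.12', '0.12', '0.12', '0.12', '0.12', '0.00', '0.00', '0.00', '0.00']
```

```bash
python3 -m crank '{"steps":[[[0.6,1,0.2],[0,0,1]],[[0.6,1,0.2],[0,0,1]],[[0.6,1,0.2],[0,0,1]],[[0.6,1,0.2],[0,0,1]],[[0.6,1,0.2],[0,0,1]],[[0.6,1,0],[0,0,1]],[[0.6,1,0],[0,0,1]],[[0.6,1,0],[0,0,1]],[[0.6,1,0],[0,0,1]],[[0.6,1,0],[0,0,1]]]}' 70 40
python3 -m crank '{"steps":[[[0.6,1,0],[0,0,1]],[[0.6,1,0],[0,0,1]],[[0.6,1,0],[0,0,1]],[[0.6,1,0],[0,0,1]],[[0.6,1,0],[0,0,1]],[[0.6,1,0],[0,0,0]],[[0.6,1,0],[0,0,0]],[[0.6,1,0],[0,0,0]],[[0.6,1,0],[0,0,0]],[[0.6,1,0],[0,0,0]]]}'
python3 -m crank '{"steps":[[[0.7,1,0],[0,0,0]],[[0.7,1,0],[0,0,0]],[[0.7,1,0],[0,0,0]],[[0.7,1,0],[0,0,0]],[[0.7,1,0],[0,0,0]],[[0.7,1,0],[0,0,0]],[[0.7,1,0],[0,0,0]],[[0.7,1,0],[0,0,0]],[[0.7,1,0],[0,0,0]],[[0.7,1,0],[0,0,0]]]}'
python3 -m crank '{"steps":[[[0,0,0],[0,0,0]],[[0,0,0],[0,0,0]]]}'
```

```text
time: 0.93
ee_pos: [0.3356, -0.3455, 0.2473]
eef_rot: [0.832, 0.555, -0.0, -0.0]
ft_force: [1.2, -0.3, 0.7]
width: 0.07
grip_force: 0.0
time: 1.77
ee_pos: [0.4855, -0.0957, 0.2474]
eef_rot: [0.693, 0.721, -0.0, -0.0]
ft_force: [0.5, -0.0, 0.2]
width: 0.07
grip_force: 0.0
time: 2.6
ee_pos: [0.6608, 0.154, 0.2468]
eef_rot: [0.693, 0.721, -0.0, -0.0]
ft_force: [0.9, -0.1, 0.1]
width: 0.07
grip_force: 0.0
time: 2.77
ee_pos: [0.6599, 0.1551, 0.2462]
eef_rot: [0.692, 0.722, -0.0, -0.001]
ft_force: [0.7, -0.9, -0.1]
width: 0.0702
grip_force: 0.0
```

```bash
python3 - <<'E'
from h import *
from fit import go
c=cams.camera("wrist"); np.savez("w0.npz",**c); P=cloud(c)
R=(.55,.8,.05,.3)
go(P,R,.138,.165,"handle"); go(P,R,.066,.084,"rim"); go(P,R,.078,.09,"flange")
E
```

```text
handle c=(657.5,233.9) size 25.6x25.1 ang 2.4 n=1222 zmed 147.7 px [263, 96, 35, 36]
   handle c=(659.9,154.2) size 25.6x26.2 ang 2.4 n=1027 zmed 147.6 px [263, 199, 32, 33]
   rim c=(763.8,290.2) size 9.8x71.6 ang 82.1 n=340 zmed 75.6 px [360, 39, 83, 19]
   rim c=(658.4,194.2) size 78.1x153.5 ang 1.9 n=10030 zmed 80.5 px [238, 71, 85, 161]
   rim c=(604.4,50.5) size 2.9x18.3 ang 83.2 n=73 zmed 71.8 px [216, 280, 18, 7]
   flange c=(763.6,290.2) size 9.6x70.8 ang 82.2 n=239 zmed 84.0 px [364, 37, 81, 19]
   flange c=(657.1,234.1) size 64.0x73.7 ang 2.0 n=4397 zmed 80.8 px [245, 71, 71, 83]
   flange c=(659.7,154.3) size 64.2x73.4 ang 2.1 n=3206 zmed 80.8 px [246, 160, 66, 72]
```

```bash
python3 -m crank '{"steps":[[[0,-0.03,-0.7],[0,0,0]],[[0,0,-0.7],[0,0,0]],[[0,0,-0.7],[0,0,0]],[[0,0,-0.7],[0,0,0]],[[0,0,-0.7],[0,0,0]],[[0,0,-0.7],[0,0,0]],[[0,0,-0.7],[0,0,0]],[[0,0,-0.7],[0,0,0]],[[0,0,-0.17],[0,0,0]],[[0,0,0],[0,0,0]]]}'
python3 -m crank '{"steps":[[[0,0,0],[0,0,0]],[[0,0,0],[0,0,0]],[[0,0,0],[0,0,0]],[[0,0,0],[0,0,0]],[[0,0,0],[0,0,0]],[[0,0,0],[0,0,0]],[[0,0,0],[0,0,0]],[[0,0,0],[0,0,0]]]}' 0 40
```

```text
time: 3.65
ee_pos: [0.6595, 0.1504, 0.1023]
eef_rot: [0.694, 0.72, -0.001, -0.0]
ft_force: [-0.2, 0.4, 0.5]
width: 0.0699
grip_force: 0.0
time: 4.32
ee_pos: [0.6603, 0.1523, 0.1034]
eef_rot: [0.693, 0.721, 0.0, 0.0]
ft_force: [-1.2, 0.3, 2.4]
width: 0.0256
grip_force: 40.0
```

```bash
python3 -m crank '{"steps":[[[0,0,0.4],[0,0,0]],[[0,0,0.5],[0,0,0]],[[0,0,0.5],[0,0,0]],[[0,0,0.5],[0,0,0]],[[0,0,0.5],[0,0,0]],[[0,0,0.5],[0,0,0]],[[0,0,0.5],[0,0,0]],[[0,0,0],[0,0,0]],[[0,0,0],[0,0,0]],[[0,0,0],[0,0,0]]]}'
python3 - <<'E'
from h import *
st()
from fit import go
c=cams.camera("wrist"); P=cloud(c); cv2.imwrite("pics/w1.png",c["pixels"])
go(P,(.55,.8,.05,.3),.158,.18,"flange")
E
```

```text
time: 5.15
ee_pos: [0.6599, 0.1521, 0.1877]
eef_rot: [0.693, 0.721, -0.0, -0.0]
ft_force: [0.5, 0.3, -2.5]
width: 0.0258
grip_force: 40.0
{'time': 5.15, 'joint_positions': [0.1859, 0.5642, -0.7153, 1.3214, 0.3647, 1.3879, -0.478], 'ee_pos': [0.6599, 0.1521, 0.1877], 'eef_rot': [0.6932, 0.7208, -0.0004, -0.0001], 'ft_force': [0.5138, 0.3234, -2.5303], 'width': 0.0258, 'grip_force': 39.9899}
   flange c=(658.9,164.1) size 64.3x53.9 ang 2.3 n=6740 zmed 165.1 px [221, 188, 114, 88]
```

View pics/w1.png

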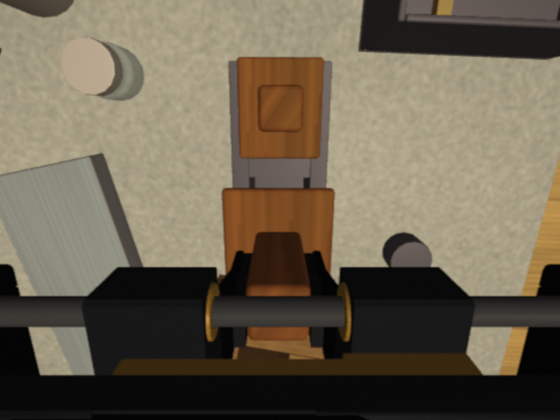

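The wrist view shows roller 1 held square by its handle (flange around (278,220)), with the other still in the caddy at (281,107). Next move: above the plate's start end.

```bash
python3 -m crank '{"steps":[[[-0.73,-0.14,0],[0,0,0.195]],[[-0.73,-0.14,0],[0,0,0.195]],[[-0.73,-0.14,0],[0,0,0.195]],[[-0.73,-0.14,0],[0,0,0.195]],[[-0.73,-0.14,0],[0,0,0.195]],[[-0.73,-0.14,0],[0,0,0.195]],[[-0.73,-0.14,0],[0,0,0.195]],[[-0.73,-0.14,0],[0,0,0.195]],[[-0.73,-0.14,0],[0,0,0.195]],[[-0.73,-0.14,0],[0,0,0.195]]]}'
python3 -m crank '{"steps":[[[-0.73,-0.14,-0.3],[0,0,0.195]],[[-0.73,-0.14,-0.5],[0,0,0.195]],[[0,0,-0.5],[0,0,0]],[[0,0,-0.5],[0,0,0]],[[0,0,-0.4],[0,0,0]],[[0,0,0],[0,0,0]],[[0,0,0],[0,0,0]],[[0,0,0],[0,0,0]]]}'
python3 -m crank '{"steps":[[[0,0,0],[0,0,0]],[[0,0,0],[0,0,0]]]}'
```

```text
time: 6.03
ee_pos: [0.4763, 0.117, 0.1875]
eef_rot: [0.629, 0.777, -0.0, -0.0]
ft_force: [-0.2, -0.0, -2.0]
width: 0.0257
grip_force: 40.0
time: 6.7
ee_pos: [0.4415, 0.1106, 0.1337]
eef_rot: [0.616, 0.788, 0.0, -0.0]
ft_force: [0.9, 0.2, -1.8]
width: 0.0256
grip_force: 40.0
time: 6.87
ee_pos: [0.4416, 0.1105, 0.1338]
eef_rot: [0.616, 0.788, 0.0, 0.0]
ft_force: [-0.4, 0.3, -3.0]
width: 0.0257
grip_force: 40.0
```

```bash
python3 -m crank '{"steps":[[[0,0,-0.2],[0,0,0]],[[0,0,-0.2],[0,0,0]],[[0,0,-0.16],[0,0,0]],[[0,0,0],[0,0,0]],[[0,0,0],[0,0,0]]]}' | egrep 'pos|force'
for i in 1; do python3 -m crank '{"steps":[[[0,0,-0.04],[0,0,0]],[[0,0,0],[0,0,0]]]}' | egrep 'pos|ft'; python3 -m crank '{"steps":[[[0,0,-0.04],[0,0,0]],[[0,0,0],[0,0,0]]]}'| egrep 'pos|ft'; python3 -m crank '{"steps":[[[0,0,-0.04],[0,0,0]],[[0,0,0],[0,0,0]]]}'| egrep 'pos|ft'; done
```

```text
ee_pos: [0.4409, 0.1103, 0.119]
ft_force: [0.3, 0.8, -1.5]
grip_force: 40.0
ee_pos: [0.4412, 0.1103, 0.1183]
ft_force: [-0.3, 1.2, -2.0]
ee_pos: [0.4414, 0.1103, 0.1175]
ft_force: [-0.4, -0.9, 0.4]
ee_pos: [0.4414, 0.1104, 0.1166]
ft_force: [-0.6, -0.3, 2.9]
```

```bash
python3 -m crank '{"steps":[[[0,0,-0.02],[0,0,0]],[[0,0,0],[0,0,0]]]}' | egrep 'pos|ft'
python3 -m crank '{"steps":[[[0.031,-0.124,0],[0,0,0]],[[0.031,-0.124,0],[0,0,0]],[[0.031,-0.124,0],[0,0,0]],[[0.031,-0.124,0],[0,0,0]],[[0.031,-0.124,0],[0,0,0]]]}' | egrep 'pos|ft'
python3 -m crank '{"steps":[[[0.031,-0.124,0],[0,0,0]],[[0.031,-0.124,0],[0,0,0]],[[0.031,-0.124,0],[0,0,0]],[[0.031,-0.124,0],[0,0,0]],[[0.031,-0.124,0],[0,0,0]]]}' | egrep 'pos|ft'
```

```text
ee_pos: [0.4414, 0.1104, 0.116]
ft_force: [-0.3, 0.4, 2.3]
ee_pos: [0.4453, 0.0944, 0.1159]
ft_force: [-0.7, -0.1, 3.5]
ee_pos: [0.4491, 0.079, 0.1159]
ft_force: [-0.2, 0.3, 2.7]
```

```bash

python3 -m crank '{"steps":[[[0.031,-0.124,0],[0,0,0]],[[0.031,-0.124,0],[0,0,0]],[[0.031,-0.124,0],[0,0,0]],[[0.031,-0.124,0],[0,0,0]]]}' | egrep 'pos|ft'
python3 -m crank '{"steps":[[[0.031,-0.124,0],[0,0,0]],[[0.031,-0.124,0],[0,0,0]],[[0.031,-0.124,0],[0,0,0]],[[0.031,-0.124,0],[0,0,0]]]}' | egrep 'pos|ft'
python3 -m crank '{"steps":[[[0.031,-0.124,0],[0,0,0]],[[0.031,-0.124,0],[0,0,0]],[[0.031,-0.124,0],[0,0,0]],[[0.031,-0.124,0],[0,0,0]]]}' | egrep 'pos|ft'
```

```text
ee_pos: [0.4521, 0.0666, 0.1158]
ft_force: [-0.4, 0.4, 4.3]
ee_pos: [0.4552, 0.0542, 0.1158]
ft_force: [-0.2, -0.7, 3.2]
ee_pos: [0.4583, 0.0418, 0.1158]
ft_force: [-0.4, -0.5, 3.9]
```

```bash

python3 -m crank '{"steps":[[[0.031,-0.124,0],[0,0,0]],[[0.031,-0.124,0],[0,0,0]],[[0.031,-0.124,0],[0,0,0]],[[0.031,-0.124,0],[0,0,0]]]}' | egrep 'pos|ft'
python3 -m crank '{"steps":[[[0.031,-0.124,0],[0,0,0]],[[0.031,-0.124,0],[0,0,0]],[[0.031,-0.124,0],[0,0,0]],[[0.031,-0.124,0],[0,0,0]]]}' | egrep 'pos|ft'
python3 -m crank '{"steps":[[[0.031,-0.124,0],[0,0,0]],[[0.031,-0.124,0],[0,0,0]],[[0.031,-0.124,0],[0,0,0]],[[0.031,-0.124,0],[0,0,0]]]}' | egrep 'pos|ft'
python3 -m crank '{"steps":[[[0.031,-0.124,0],[0,0,0]],[[0.031,-0.124,0],[0,0,0]],[[0.031,-0.124,0],[0,0,0]],[[0.031,-0.124,0],[0,0,0]]]}' | egrep 'pos|ft'
python3 -m crank '{"steps":[[[0.031,-0.124,0],[0,0,0]],[[0.031,-0.124,0],[0,0,0]],[[0.031,-0.124,0],[0,0,0]],[[0.031,-0.124,0],[0,0,0]]]}' | egrep 'pos|ft'
python3 -m crank '{"steps":[[[0.031,-0.124,0],[0,0,0]],[[0.031,-0.124,0],[0,0,0]],[[0.031,-0.124,0],[0,0,0]],[[0.031,-0.124,0],[0,0,0]]]}' | egrep 'pos|ft'
python3 -m crank '{"steps":[[[0.031,-0.124,0],[0,0,0]],[[0.031,-0.124,0],[0,0,0]],[[0.031,-0.124,0],[0,0,0]],[[0.031,-0.124,0],[0,0,0]]]}' | egrep 'pos|ft|time'
```

```text
ee_pos: [0.4613, 0.0294, 0.1158]
ft_force: [-1.1, 0.1, 3.7]
ee_pos: [0.4644, 0.0169, 0.1158]
ft_force: [-0.2, -0.3, 4.2]
ee_pos: [0.4675, 0.0045, 0.1158]
ft_force: [-2.0, -0.4, 3.7]
ee_pos: [0.4706, -0.0079, 0.1158]
ft_force: [-2.6, 0.3, 3.4]
ee_pos: [0.4737, -0.0203, 0.1158]
ft_force: [-3.6, -1.5, 4.7]
ee_pos: [0.4767, -0.0327, 0.1158]
ft_force: [-3.1, -0.6, 4.2]
time: 12.12
ee_pos: [0.4798, -0.0451, 0.1157]
ft_force: [-4.6, -0.5, 3.6]
```

```bash

python3 -m crank '{"steps":[[[0,0,0.3],[0,0,0]],[[0,0,0.5],[0,0,0]],[[0,0,0.6],[0,0,0]],[[0,0,0.7],[0,0,0]],[[0,0,0.7],[0,0,0]]]}' | egrep 'pos|ft|time'
python3 -m crank '{"steps":[[[0.733,-0.707,0],[0,0,-0.087]],[[0.733,-0.707,0],[0,0,-0.087]],[[0.733,-0.707,0],[0,0,-0.087]],[[0.733,-0.707,0],[0,0,-0.087]],[[0.733,-0.707,0],[0,0,-0.087]],[[0.733,-0.707,0],[0,0,-0.087]],[[0.733,-0.707,0],[0,0,-0.087]],[[0.733,-0.707,0],[0,0,-0.087]],[[0.733,-0.707,0],[0,0,-0.087]]]}' | egrep 'time'
python3 -m crank '{"steps":[[[0,0,0],[0,0,0]],[[0,0,0],[0,0,0]],[[0,0,0],[0,0,0]]]}'
python3 - <<'E'
from h import *
from fit import go
for n in ("wrist","top","side"):
    c=cams.camera(n); P=cloud(c); cv2.imwrite(f"pics/{n}2.png",c["pixels"]); print(n)
    go(P,(.55,.8,-.3,0),.150,.18,"flange");go(P,(.55,.8,-.3,-.09),.066,.084,"rim")
    a=P[(P[...,0]>.6)&(P[...,0]<.7)&(P[...,1]>-.25)&(P[...,1]<-.15)&(P[...,2]>.155)&(P[...,2]<.17)]
    if len(a)>50: print(np.linalg.lstsq(np.c_[a[:,:2],np.ones(len(a))],a[:,2],rcond=None)[0])
E
```

```text
time: 12.53
ee_pos: [0.4802, -0.0443, 0.1867]
ft_force: [0.4, -0.1, -2.9]
time: 13.28
time: 13.53
ee_pos: [0.645, -0.2029, 0.1856]
eef_rot: [0.642, 0.766, 0.001, -0.0]
ft_force: [-0.4, 0.8, -2.5]
width: 0.0256
grip_force: 40.0
wrist
   flange c=(642.2,-191.2) size 64.2x54.4 ang 10.1 n=6799 zmed 163.1 px [221, 188, 114, 88]
   rim c=(639.3,-173.9) size 73.8x20.1 ang 10.3 n=1687 zmed 74.8 px [233, 163, 91, 25]
[ 0.0009112  -0.01081205  0.16049137]
top
   flange c=(642.0,-181.3) size 63.8x34.9 ang 9.8 n=497 zmed 164.2 px [357, 147, 25, 34]
   rim c=(643.8,-192.7) size 75.1x59.2 ang 10.6 n=385 zmed 75.4 px [349, 160, 35, 35]
[ 0.0104441  -0.0053365   0.15650392]
side
   flange c=(642.4,-198.8) size 63.6x76.1 ang 9.6 n=406 zmed 164.4 px [289, 135, 35, 22]
   rim c=(791.9,-289.0) size 20.3x13.6 ang 87.0 n=34 zmed 76.2 px [276, 131, 9, 7]
   rim c=(643.1,-201.2) size 75.2x80.2 ang 9.3 n=355 zmed 74.5 px [287, 161, 37, 24]
[ 0.00440607 -0.01425432  0.15851214]
```

```bash

python3 -m crank '{"steps":[[[0.03,-0.08,0],[0,0,0]],[[0,0,-0.3],[0,0,0]],[[0,0,-0.4],[0,0,0]],[[0,0,-0.5],[0,0,0]],[[0,0,-0.5],[0,0,0]],[[0,0,-0.5],[0,0,0]],[[0,0,-0.5],[0,0,0]],[[0,0,-0.3],[0,0,0]],[[0,0,0],[0,0,0]],[[0,0,0],[0,0,0]]]}' | egrep 'pos|ft|time'
python3 -m crank '{"steps":[[[0,0,-0.1],[0,0,0]],[[0,0,-0.1],[0,0,0]],[[0,0,0],[0,0,0]]]}' | egrep 'pos|ft|time'
python3 -m crank '{"steps":[[[0,0,-0.05],[0,0,0]],[[0,0,0],[0,0,0]]]}' | egrep 'pos|ft|time'
```

```text
time: 14.52
ee_pos: [0.6455, -0.2057, 0.1104]
ft_force: [-0.1, -0.7, -2.4]
time: 14.77
ee_pos: [0.6457, -0.2058, 0.1058]
ft_force: [-0.4, -0.3, -3.3]
time: 14.93
ee_pos: [0.6457, -0.2058, 0.1046]
ft_force: [0.6, 0.7, -3.3]
```

```bash

python3 -m crank '{"steps":[[[0,0,-0.04],[0,0,0]],[[0,0,0],[0,0,0]]]}' | egrep 'pos|ft|time'
python3 -m crank '{"steps":[[[0,0,-0.03],[0,0,0]],[[0,0,0],[0,0,0]]]}' | egrep 'pos|ft|time'
```

```text
time: 15.1
ee_pos: [0.6456, -0.2058, 0.1035]
ft_force: [-0.6, -0.8, -2.8]
time: 15.27
ee_pos: [0.6457, -0.2058, 0.1034]
ft_force: [-2.0, 0.6, 2.7]
```

```bash

python3 -m crank '{"steps":[[[0,0,0],[0,0,0]],[[0,0,0],[0,0,0]],[[0,0,0],[0,0,0]],[[0,0,0],[0,0,0]],[[0,0,0],[0,0,0]]]}' 70 40 | egrep 'pos|width|time'
python3 -m crank '{"steps":[[[0,0,0.3],[0,0,0]],[[0,0,0.6],[0,0,0]],[[0,0,0.8],[0,0,0]],[[0,0,0.8],[0,0,0]],[[0,0,0.8],[0,0,0]],[[0,0,0.8],[0,0,0]],[[0,0,0.8],[0,0,0]]]}' | egrep 'pos|width|time'
python3 -m crank '{"steps":[[[0,1,0],[0,0,-0.2]],[[0,1,0],[0,0,-0.2]],[[0,1,0],[0,0,-0.2]],[[0,1,0],[0,0,-0.2]],[[0,1,0],[0,0,-0.2]],[[0,1,0],[0,0,-0.2]],[[0.08,1,0],[0,0,-0.2]],[[0.1,1,0],[0,0,-0.1]],[[0.1,1,0],[0,0,-0.05]],[[0.1,1,0],[0,0,0]]]}' | egrep 'pos|rot|time'
python3 -m crank '{"steps":[[[0.1,1,0],[0,0,0]],[[0,1,0],[0,0,0]],[[0,1,0],[0,0,0]],[[0,1,0],[0,0,0]],[[0,1,0],[0,0,0]],[[0,1,0],[0,0,0]],[[0,1,0],[0,0,0]],[[0,0.6,0],[0,0,0]],[[0,0,0],[0,0,0]],[[0,0,0],[0,0,0]]]}' | egrep 'pos|rot|time'
python3 - <<'E'
from h import *
from fit import go
c=cams.camera("wrist"); P=cloud(c); R=(.55,.8,.1,.3)
go(P,R,.138,.165,"handle"); go(P,R,.078,.09,"flange"); st()
c=cams.camera("side"); P=cloud(c);cv2.imwrite("pics/side3.png",c["pixels"][60:340,100:500].repeat(2,0).repeat(2,1)[:600]); go(P,(.55,.8,-.3,-.1),.138,.165,"handle1");go(P,(.55,.8,-.3,-.1),.072,.09,"flange1")
a=P[(P[...,0]>.61)&(P[...,0]<.68)&(P[...,1]>-.23)&(P[...,1]<-.175)&(P[...,2]>.072)&(P[...,2]<.09)]
print(np.linalg.lstsq(np.c_[a[:,:2],np.ones(len(a))],a[:,2],rcond=None)[0])
E
```

```text
time: 15.68
ee_pos: [0.6457, -0.2058, 0.1028]
width: 0.0509
time: 16.27
ee_pos: [0.6456, -0.2057, 0.2271]
width: 0.0697
time: 17.1
ee_pos: [0.6552, 0.0455, 0.2261]
eef_rot: [0.693, 0.721, 0.0, 0.0]
time: 17.93
ee_pos: [0.6573, 0.2352, 0.2257]
eef_rot: [0.692, 0.722, 0.0, -0.0]
   handle c=(657.5,234.1) size 25.3x26.6 ang 2.3 n=1177 zmed 147.5 px [262, 205, 34, 36]
   flange c=(729.3,295.0) size 1.3x9.8 ang 5.5 n=40 zmed 84.4 px [361, 134, 5, 13]
   flange c=(657.2,234.4) size 64.1x73.5 ang 1.9 n=3591 zmed 80.8 px [244, 163, 70, 76]
{'time': 17.9833, 'joint_positions': [0.0163, 0.5794, -0.6733, 1.2024, 0.3507, 1.4725, -0.5685], 'ee_pos': [0.6578, 0.2337, 0.2256], 'eef_rot': [0.693, 0.7209, 0.0, 0.0003], 'ft_force': [0.964, -0.1707, 0.4701], 'width': 0.0695, 'grip_force': 0.0}
   handle1 c=(643.5,-203.4) size 26.4x28.2 ang 11.5 n=96 zmed 147.6 px [301, 144, 12, 11]
   flange1 c=(790.2,-288.0) size 20.8x6.5 ang 62.8 n=33 zmed 80.1 px [277, 130, 7, 6]
   flange1 c=(643.0,-201.5) size 75.8x80.1 ang 11.4 n=493 zmed 80.7 px [287, 158, 37, 26]
[-0.00321744  0.02786887  0.08919183]
```

View pics/side3.png

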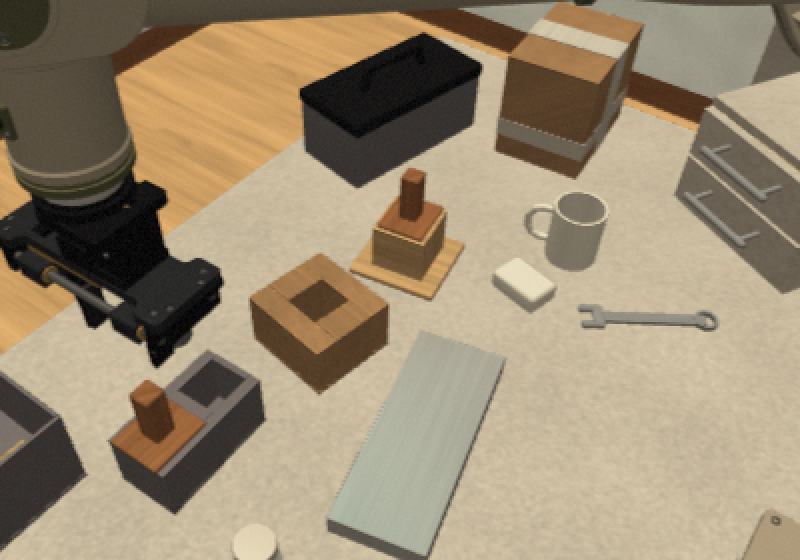

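Roller 1 stands upright in the stand at (410,215) in the crop, flange flat; roller 2 is in the caddy at (152,430) under the gripper. Next I grasp roller 2.

```bash
python3 -m crank '{"steps":[[[0,0.08,-0.7],[0,0,0]],[[0,0,-0.7],[0,0,0]],[[0,0,-0.7],[0,0,0]],[[0,0,-0.7],[0,0,0]],[[0,0,-0.7],[0,0,0]],[[0,0,-0.7],[0,0,0]],[[0,0,-0.5],[0,0,0]],[[0,0,-0.18],[0,0,0]],[[0,0,0],[0,0,0]],[[0,0,0],[0,0,0]]]}' | egrep 'pos|ft|time'
python3 -m crank '{"steps":[[[0,0,0],[0,0,0]],[[0,0,0],[0,0,0]],[[0,0,0],[0,0,0]],[[0,0,0],[0,0,0]],[[0,0,0],[0,0,0]],[[0,0,0],[0,0,0]],[[0,0,0],[0,0,0]],[[0,0,0],[0,0,0]]]}' 0 40 | egrep 'pos|width|force|time'
python3 -m crank '{"steps":[[[0,0,0.4],[0,0,0]],[[0,0,0.5],[0,0,0]],[[0,0,0.5],[0,0,0]],[[0,0,0.5],[0,0,0]],[[0,0,0.5],[0,0,0]],[[0,0,0.5],[0,0,0]],[[0,0,0.5],[0,0,0]],[[0,0,0],[0,0,0]],[[0,0,0],[0,0,0]],[[0,0,0],[0,0,0]]]}'
python3 - <<'E'
from h import *
from fit import go
c=cams.camera("wrist"); P=cloud(c)
go(P,(.55,.8,.1,.35),.155,.18,"flange"); st()
E
```

```text
time: 18.87
ee_pos: [0.658, 0.2359, 0.1041]
ft_force: [0.3, 0.6, 0.4]
time: 19.53
ee_pos: [0.6577, 0.2362, 0.1033]
ft_force: [-0.7, -0.5, -0.1]
width: 0.026
grip_force: 40.0
time: 20.37
ee_pos: [0.6574, 0.236, 0.1877]
eef_rot: [0.693, 0.721, -0.0, -0.0]
ft_force: [0.9, 0.3, -3.6]
width: 0.026
grip_force: 40.0
   flange c=(656.4,245.9) size 64.1x50.3 ang 2.4 n=6307 zmed 165.1 px [222, 195, 112, 81]
{'time': 20.4167, 'joint_positions': [0.0181, 0.6004, -0.6682, 1.2549, 0.3626, 1.4062, -0.5821], 'ee_pos': [0.6572, 0.236, 0.1873], 'eef_rot': [0.6929, 0.721, -0.0007, -0.0002], 'ft_force': [-0.051, -0.846, -2.8292], 'width': 0.0259, 'grip_force': 39.9855}
```

```bash
python3 -m crank '{"steps":[[[-0.72,-0.413,0],[0,0,0.195]],[[-0.72,-0.413,0],[0,0,0.195]],[[-0.72,-0.413,0],[0,0,0.195]],[[-0.72,-0.413,0],[0,0,0.195]],[[-0.72,-0.413,0],[0,0,0.195]],[[-0.72,-0.413,0],[0,0,0.195]],[[-0.72,-0.413,0],[0,0,0.195]],[[-0.72,-0.413,0],[0,0,0.195]],[[-0.72,-0.413,0],[0,0,0.195]],[[-0.72,-0.413,0],[0,0,0.195]]]}' | egrep time
python3 -m crank '{"steps":[[[-0.72,-0.413,-0.3],[0,0,0.195]],[[-0.72,-0.413,-0.5],[0,0,0.195]],[[0,0,-0.5],[0,0,0]],[[0,0,-0.5],[0,0,0]],[[0,0,-0.4],[0,0,0]],[[0,0,-0.2],[0,0,0]],[[0,0,-0.1],[0,0,0]],[[0,0,0],[0,0,0]],[[0,0,0],[0,0,0]],[[0,0,0],[0,0,0]]]}'
python3 -m crank '{"steps":[[[0,0,-0.08],[0,0,0]],[[0,0,0],[0,0,0]],[[0,0,0],[0,0,0]]]}' | egrep 'pos|ft'
python3 -m crank '{"steps":[[[0,0,-0.08],[0,0,0]],[[0,0,0],[0,0,0]],[[0,0,0],[0,0,0]]]}' | egrep 'pos|ft'
```

```text
time: 21.25
time: 22.08
ee_pos: [0.442, 0.1126, 0.1263]
eef_rot: [0.616, 0.788, 0.0, 0.0]
ft_force: [-0.6, -0.1, -2.8]
width: 0.0257
grip_force: 40.0
ee_pos: [0.4416, 0.1123, 0.1239]
ft_force: [-0.4, 0.9, -3.8]
ee_pos: [0.4415, 0.1123, 0.1217]
ft_force: [1.1, -0.4, -3.0]
```

```bash
python3 -m crank '{"steps":[[[0,0,-0.06],[0,0,0]],[[0,0,0],[0,0,0]],[[0,0,0],[0,0,0]]]}' | egrep 'pos|ft'
python3 -m crank '{"steps":[[[0,0,-0.04],[0,0,0]],[[0,0,0],[0,0,0]],[[0,0,0],[0,0,0]]]}' | egrep 'pos|ft'
python3 -m crank '{"steps":[[[0,0,-0.04],[0,0,0]],[[0,0,0],[0,0,0]],[[0,0,0],[0,0,0]]]}' | egrep 'pos|ft'
```

```text
ee_pos: [0.4416, 0.1123, 0.1203]
ft_force: [0.4, -0.5, -3.5]
ee_pos: [0.4416, 0.1123, 0.1193]
ft_force: [0.2, -1.0, -4.2]
ee_pos: [0.4416, 0.1123, 0.1183]
ft_force: [-0.0, -0.3, -2.6]
```

```bash
python3 -m crank '{"steps":[[[0,0,-0.04],[0,0,0]],[[0,0,0],[0,0,0]],[[0,0,0],[0,0,0]]]}' | egrep 'pos|ft'
python3 -m crank '{"steps":[[[0,0,-0.04],[0,0,0]],[[0,0,0],[0,0,0]],[[0,0,0],[0,0,0]]]}' | egrep 'pos|ft'
```

```text
ee_pos: [0.4416, 0.1123, 0.1173]
ft_force: [0.2, -0.5, -3.3]
ee_pos: [0.4417, 0.1123, 0.1165]
ft_force: [-1.4, -0.5, 1.0]
```

```bash
python3 -m crank '{"steps":[[[0,0,-0.035],[0,0,0]],[[0,0,0],[0,0,0]],[[0,0,0],[0,0,0]]]}' | egrep 'pos|ft'
python3 -m crank '{"steps":[[[0.031,-0.124,0],[0,0,0]],[[0.031,-0.124,0],[0,0,0]],[[0.031,-0.124,0],[0,0,0]],[[0.031,-0.124,0],[0,0,0]]]}' | egrep 'pos|ft'
python3 -m crank '{"steps":[[[0.031,-0.124,0],[0,0,0]],[[0.031,-0.124,0],[0,0,0]],[[0.031,-0.124,0],[0,0,0]],[[0.031,-0.124,0],[0,0,0]]]}' | egrep 'pos|ft'
```

```text
ee_pos: [0.4417, 0.1123, 0.1156]
ft_force: [-0.8, 0.2, 2.9]
ee_pos: [0.4449, 0.0995, 0.1154]
ft_force: [-1.7, -0.2, 2.0]
ee_pos: [0.4479, 0.0872, 0.1154]
ft_force: [-1.0, 0.0, 1.9]
```

```bash

python3 -m crank '{"steps":[[[0.031,-0.124,0],[0,0,0]],[[0.031,-0.124,0],[0,0,0]],[[0.031,-0.124,0],[0,0,0]],[[0.031,-0.124,0],[0,0,0]]]}' | egrep 'pos|ft'
python3 -m crank '{"steps":[[[0.031,-0.124,0],[0,0,0]],[[0.031,-0.124,0],[0,0,0]],[[0.031,-0.124,0],[0,0,0]],[[0.031,-0.124,0],[0,0,0]]]}' | egrep 'pos|ft'
python3 -m crank '{"steps":[[[0.031,-0.124,0],[0,0,0]],[[0.031,-0.124,0],[0,0,0]],[[0.031,-0.124,0],[0,0,0]],[[0.031,-0.124,0],[0,0,0]]]}' | egrep 'pos|ft'
```

```text
ee_pos: [0.4509, 0.0748, 0.1154]
ft_force: [-0.8, 0.8, 1.7]
ee_pos: [0.454, 0.0624, 0.1155]
ft_force: [-2.0, 0.7, 3.0]
ee_pos: [0.4571, 0.05, 0.1155]
ft_force: [-3.1, 0.6, 3.5]
```

```bash

python3 -m crank '{"steps":[[[0.031,-0.124,0],[0,0,0]],[[0.031,-0.124,0],[0,0,0]],[[0.031,-0.124,0],[0,0,0]],[[0.031,-0.124,0],[0,0,0]]]}' | egrep 'pos|ft'
python3 -m crank '{"steps":[[[0.031,-0.124,0],[0,0,0]],[[0.031,-0.124,0],[0,0,0]],[[0.031,-0.124,0],[0,0,0]],[[0.031,-0.124,0],[0,0,0]]]}' | egrep 'pos|ft'
python3 -m crank '{"steps":[[[0.031,-0.124,0],[0,0,0]],[[0.031,-0.124,0],[0,0,0]],[[0.031,-0.124,0],[0,0,0]],[[0.031,-0.124,0],[0,0,0]]]}' | egrep 'pos|ft'
python3 -m crank '{"steps":[[[0.031,-0.124,0],[0,0,0]],[[0.031,-0.124,0],[0,0,0]],[[0.031,-0.124,0],[0,0,0]],[[0.031,-0.124,0],[0,0,0]]]}' | egrep 'pos|ft'
```

```text
ee_pos: [0.4602, 0.0376, 0.1155]
ft_force: [-2.9, -0.3, 4.6]
ee_pos: [0.4633, 0.0251, 0.1156]
ft_force: [-4.1, -0.5, 5.6]
ee_pos: [0.4664, 0.0125, 0.1156]
ft_force: [-3.4, -0.4, 6.1]
ee_pos: [0.4695, 0.0, 0.1155]
ft_force: [-3.6, 0.3, 6.1]
```

```bash

python3 -m crank '{"steps":[[[0.031,-0.124,0],[0,0,0]],[[0.031,-0.124,0],[0,0,0]],[[0.031,-0.124,0],[0,0,0]],[[0.031,-0.124,0],[0,0,0]]]}' | egrep 'pos|ft'
python3 -m crank '{"steps":[[[0.031,-0.124,0],[0,0,0]],[[0.031,-0.124,0],[0,0,0]],[[0.031,-0.124,0],[0,0,0]],[[0.031,-0.124,0],[0,0,0]]]}' | egrep 'pos|ft'
python3 -m crank '{"steps":[[[0.031,-0.124,0],[0,0,0]],[[0.031,-0.124,0],[0,0,0]],[[0.031,-0.124,0],[0,0,0]],[[0.031,-0.124,0],[0,0,0]]]}' | egrep 'pos|ft'
python3 -m crank '{"steps":[[[0.031,-0.124,0],[0,0,0]],[[0.031,-0.124,0],[0,0,0]],[[0.031,-0.124,0],[0,0,0]],[[0.031,-0.124,0],[0,0,0]]]}' | egrep 'pos|ft|time'
```

```text
ee_pos: [0.4725, -0.0124, 0.1154]
ft_force: [-3.3, -1.0, 5.1]
ee_pos: [0.4755, -0.0245, 0.1152]
ft_force: [-4.0, -0.1, 3.5]
ee_pos: [0.4789, -0.0367, 0.1154]
ft_force: [-3.4, -1.3, 0.9]
time: 28.42
ee_pos: [0.482, -0.0491, 0.1154]
ft_force: [-2.4, -1.1, 0.8]
```

The second roller clearly wobbles (force 1.7 → 6.1 → 0.8 N over the turn), so it goes to the brown box.

```bash

python3 -m crank '{"steps":[[[0,0,0.3],[0,0,0]],[[0,0,0.5],[0,0,0]],[[0,0,0.6],[0,0,0]],[[0,0,0.7],[0,0,0]],[[0,0,0.7],[0,0,0]]]}' | egrep 'pos|ft|time'
python3 -m crank '{"steps":[[[0.737,0.162,0],[0,0,-0.516]],[[0.737,0.162,0],[0,0,-0.516]],[[0.737,0.162,0],[0,0,-0.516]],[[0.737,0.162,0],[0,0,-0.516]],[[0.737,0.162,0],[0,0,-0.516]],[[0.737,0.162,0],[0,0,-0.516]],[[0.737,0.162,0],[0,0,-0.516]],[[0.737,0.162,0],[0,0,-0.516]],[[0.737,0.162,0],[0,0,-0.516]]]}' | egrep 'time'
python3 -m crank '{"steps":[[[0,0,0],[0,0,0]],[[0,0,0],[0,0,0]],[[0,0,0],[0,0,0]]]}'
python3 - <<'E'
from h import *
from fit import go
for n in ("wrist","top","side"):
    c=cams.camera(n); P=cloud(c); print(n)
    go(P,(.55,.8,-.1,.1),.150,.18,"flange");go(P,(.55,.8,-.1,.1),.066,.084,"rim")
    a=P[(P[...,0]>.62)&(P[...,0]<.68)&(P[...,1]>-.05)&(P[...,1]<.02)&(P[...,2]>.155)&(P[...,2]<.17)]
    if len(a)>50: print(np.linalg.lstsq(np.c_[a[:,:2],np.ones(len(a))],a[:,2],rcond=None)[0])
E
```

```text
time: 28.83
ee_pos: [0.482, -0.0486, 0.1865]
ft_force: [0.8, 0.0, -3.3]
time: 29.58
time: 29.83
ee_pos: [0.6475, -0.0123, 0.1854]
eef_rot: [0.762, 0.648, -0.0, -0.0]
ft_force: [-0.1, 1.2, -3.5]
width: 0.0259
grip_force: 40.0
wrist
   flange c=(648.5,-2.2) size 50.0x64.2 ang 81.1 n=6375 zmed 162.9 px [222, 195, 112, 81]
   rim c=(647.1,-14.3) size 115.6x124.5 ang 80.8 n=9791 zmed 74.9 px [201, 143, 156, 133]
[-0.00671574 -0.01127006  0.16742024]
top
   rim c=(602.3,32.9) size 37.1x18.0 ang 81.8 n=146 zmed 75.6 px [252, 190, 18, 11]
side
   flange c=(644.9,-14.4) size 74.6x64.5 ang 81.0 n=526 zmed 163.9 px [238, 174, 42, 26]
   rim c=(646.7,-14.0) size 118.0x128.8 ang 81.4 n=1425 zmed 75.2 px [225, 193, 70, 47]
[-0.00971513 -0.0021684   0.17017957]
```

```bash

python3 -m crank '{"steps":[[[0.02,0,0],[0,0,0]],[[0,0,-0.3],[0,0,0]],[[0,0,-0.4],[0,0,0]],[[0,0,-0.5],[0,0,0]],[[0,0,-0.5],[0,0,0]],[[0,0,-0.5],[0,0,0]],[[0,0,-0.5],[0,0,0]],[[0,0,-0.3],[0,0,0]],[[0,0,0],[0,0,0]],[[0,0,0],[0,0,0]]]}' | egrep 'pos|ft|time'
python3 -m crank '{"steps":[[[0,0,-0.1],[0,0,0]],[[0,0,-0.1],[0,0,0]],[[0,0,0],[0,0,0]]]}' | egrep 'pos|ft|time'
python3 -m crank '{"steps":[[[0,0,-0.05],[0,0,0]],[[0,0,0],[0,0,0]]]}' | egrep 'pos|ft|time'
python3 -m crank '{"steps":[[[0,0,-0.03],[0,0,0]],[[0,0,0],[0,0,0]]]}' | egrep 'pos|ft|time'
```

```text
time: 30.82
ee_pos: [0.6481, -0.0124, 0.11]
ft_force: [-0.1, 0.6, -3.1]
time: 31.07
ee_pos: [0.6483, -0.0125, 0.1055]
ft_force: [-0.2, -0.1, -3.8]
time: 31.23
ee_pos: [0.6483, -0.0125, 0.1042]
ft_force: [-0.8, -0.2, -3.0]
time: 31.4
ee_pos: [0.6482, -0.0124, 0.1034]
ft_force: [0.7, -0.5, -2.5]
```

```bash

python3 -m crank '{"steps":[[[0,0,-0.03],[0,0,0]],[[0,0,0],[0,0,0]]]}' | egrep 'pos|ft|time'
```

```text
time: 31.57
ee_pos: [0.6483, -0.0124, 0.1033]
ft_force: [-2.6, -0.2, 2.3]
```

Seated with about 5 N; release, retreat and check.

```bash

python3 -m crank '{"steps":[[[0,0,0],[0,0,0]],[[0,0,0],[0,0,0]],[[0,0,0],[0,0,0]],[[0,0,0],[0,0,0]],[[0,0,0],[0,0,0]],[[0,0,0],[0,0,0]]]}' 70 40 | egrep 'pos|width|time'
python3 -m crank '{"steps":[[[0,0,0.3],[0,0,0]],[[0,0,0.6],[0,0,0]],[[0,0,0.8],[0,0,0]],[[0,0,0.8],[0,0,0]],[[0,0,0.8],[0,0,0]],[[0,0,0.8],[0,0,0]],[[0,0,0.8],[0,0,0]],[[-0.8,0,0.3],[0,0,0]],[[-0.8,0,0.3],[0,0,0]],[[-0.8,0,0.3],[0,0,0]]]}' | egrep 'pos|width|time'
python3 -m crank '{"steps":[[[-0.8,0.5,0],[0,0,0]],[[-0.8,0.5,0],[0,0,0]],[[-0.8,0.5,0],[0,0,0]],[[0,0,0],[0,0,0]],[[0,0,0],[0,0,0]],[[0,0,0],[0,0,0]]]}' | egrep 'pos|ft|time'
python3 - <<'E'
from h import *
from fit import go
for n in ("side","top"):
    c=cams.camera(n); P=cloud(c); cv2.imwrite(f"pics/{n}9.png",c["pixels"])
    print(n);go(P,(.55,.8,-.3,.1),.138,.165,"handle");go(P,(.55,.8,-.3,.1),.072,.09,"flange"); go(P,(.55,.8,-.3,.1),.078,.086,"flangetop")
E
```

```text
time: 32.07
ee_pos: [0.6483, -0.0124, 0.1027]
width: 0.0582
time: 32.9
ee_pos: [0.5876, -0.0121, 0.2486]
width: 0.0701
time: 33.4
ee_pos: [0.5287, 0.0246, 0.2483]
ft_force: [0.3, -1.5, 0.3]
side
   handle c=(645.8,-13.6) size 26.3x26.1 ang 78.8 n=124 zmed 147.5 px [251, 184, 15, 13]
   flange c=(672.9,-203.2) size 17.0x31.8 ang 54.2 n=31 zmed 81.0 px [293, 160, 7, 8]
   flange c=(668.1,-168.4) size 15.6x28.0 ang 36.8 n=39 zmed 76.2 px [287, 169, 7, 8]
   flange c=(646.1,-15.0) size 118.5x126.6 ang 80.4 n=1574 zmed 76.0 px [225, 190, 70, 49]
   flangetop c=(646.4,-15.3) size 77.8x65.2 ang 79.2 n=431 zmed 81.5 px [240, 198, 40, 26]
top
   handle c=(646.1,-203.9) size 27.0x27.0 ang 9.2 n=186 zmed 148.2 px [371, 157, 15, 16]
   flange c=(792.1,-289.2) size 22.5x5.7 ang 64.1 n=45 zmed 81.0 px [403, 104, 12, 8]
   flange c=(663.3,-66.2) size 26.4x80.1 ang 89.1 n=247 zmed 75.7 px [301, 149, 13, 37]
   flange c=(645.8,-202.4) size 74.7x78.8 ang 10.1 n=923 zmed 81.0 px [350, 155, 43, 40]
   flangetop c=(646.1,-203.7) size 68.7x76.1 ang 9.8 n=689 zmed 81.6 px [352, 156, 40, 35]
```

View pics/side9.png

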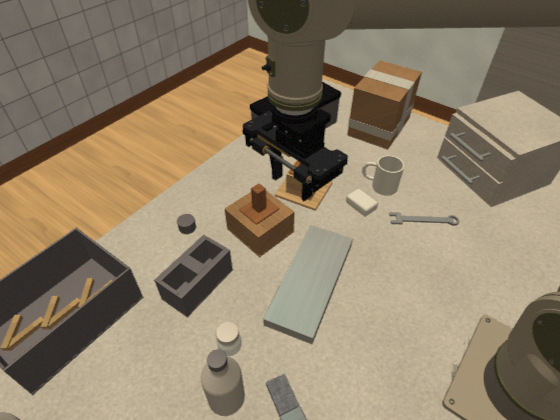

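The side view shows roller 2 upright in the brown box (259,200). The caddy is empty, and the jar, bottle, soap and mug have not moved. Both flanges measure level at about 81 mm and the gripper is clear, so I hand in.

```bash
python3 -c "
from bench import ticket; print(ticket.close_job())"
```

```text
the job is handed in; nothing more can be done
None
```

The job is handed in, result not reported: the true roller hangs in the stand and the wobbling one in the brown box; each rolled one full turn one way, with force readings up to about 9 N.

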